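Line the shakers up by height on the board

ROBOT

A 7-joint arm with a two-finger parallel gripper is mounted at the origin on the work surface. World frame = base frame: x ahead of the robot, y to its left, z up, the work surface at z = 0. Lengths are in m, angles in rad, forces in N, time in s.
With the tool pointing down it reaches from about 0.425 to 0.95 m from the base axis. Payload 4.7 kg.
Tool frame: the origin (TCP) lies at the very end of the fingers, on their centre line; the grasp point (between the pads) lies r.grip_depth behind it (r.grip_depth is the distance from the TCP to the grasp point, in m); z points along the fingers, y is the line along which they close (so a half turn about z gives the same grasp; the last joint's range is limited). The gripper opens to 85 mm and grips with 20 to 120 N. Pads are 22 mm wide; open, the fingers measure 114 mm over their backs; the gripper's body (76 mm by 85 mm) begins 54 mm behind the grasp point. The pads swing forward as they close: fully open they stand 13 mm farther back than shut.
Start: joints at [1.104, 0.469, -0.049, 1.532, 0.024, 1.141, -0.082], TCP at [0.286, -0.611, 0.231] pointing down, gripper open.
Joint ranges: [-2.59, 2.59], [-0.33, 1.99], [-1.39, 1.29], [0.1, 2.45], [-1.04, 4.18], [0.21, 1.99], [-2.66, 2.66]. Speed limits (rad/s): [2.57, 2.57, 3.14, 3.14, 3.14, 3.14, 3.14].

INTERFACE

Orientations are given as a rotation vector (axis times angle).
In Python, from rig import r gives the robot as it stands.
- The arm moves only by the tool apply_moves, never from a script. Its argument "plan" is a list of rows, each an object with "delta_pos": the shift along the world's x, y, z each as a share of 12 cm, from -1 to 1, a list of three; "angular": the turn, a rotation vector about the world's x, y, z each as a share of pi/2 rad, from -1 to 1, a list of three; "fingers": the opening, from 0 (shut) to 1 (fully open). A call has 1 to 20 rows; each row is the pose to reach, as a shift and turn from the pose commanded when the call began; what a row does not reach only later rows make up. A row lasts 1/10 s, in which the tool goes at most 50 mm and 8.59 degrees, less where a joint would pass 70% of its speed; a pose out of reach is approached as far as the arm can. A call with a number of a shift or a turn outside -1 to 1 is refused whole. A call with a gripper value outside its range is refused whole. The fingers move at their own pace and stop on an object; "force" is the grip in N (left out, the last holds). Time passes only in rows, so rows that repeat a pose let the fingers close. It gives the time, the measured TCP pose, the force, the opening and the grip force at its end, in the units of the state.
- r.sense(): the state, without advancing time (a new reading comes with each control period).
- r.camera(name): name is "scene" or "side" or "wrist"; returns (picture, depth): 400x640x3 uint8, red, green, blue; 400x640 float32, m along the optical axis (not along the pixel's ray), 0 where there is no reading.
- r.camera_info(name): a dict with "intrinsics" (3x3 intrinsics, pixels), "k1" (the pictures are not rectified: a ray, as slopes to the right and down, at radius r is drawn at 1 + k1 r^2 times it, then the intrinsics apply), "rvec" (rotation vector, rad) and "tvec" (3), from world to camera coordinates, as OpenCV has them; the wrist camera has in their place "hand_eye" (4x4, takes a point from camera to tool coordinates, whose origin is the TCP and whose axes are the flange's). Camera axes: x right, y down, z forward; pixel columns grow to the right and rows downward; lengths in m; the calibration is good to about 2 mm. A picture is of the moment at which its call begins: read the wrist's pose just before it. camera_info takes no time and is no camera call.
- r.finish_job(): hands the job in; it is judged then, once.
The state is a dict: "t": time; "joint_positions": joint angles; "qvel": joint speeds; "joint_efforts": joint torques, N m; "position": TCP position; "eef_rot": TCP orientation; "contact_force": force on the tool from outside, world axes, zero at the start; "torque": the same for the moment, N m; "gripper_width": finger opening in m; "finger_force": force on a finger pad.
Only numpy, scipy, OpenCV 4.12 (cv2) and the standard library are available. Lean on these libraries where they do the work, as an engineer would, in place of code of your own. Each camera call takes 0.05 s, during which the arm holds its last target. There are 200 camera calls.

TASK

Put the four steel shakers back on the long board in order of height, each standing upright in the middle of its own cork mat: the tallest on the mat next to the pepper mill, then shorter and shorter, the shortest next to the oil bottle. Set them down gently without tipping any over, and leave the mill and the bottle where they stand.

Things in the scene. Friction and masses are not known exactly. Their poses are not given: they have to be found in the camera images.
- shaker_140: the tallest of four plain stainless-steel sprinkling shakers: an upright cylinder, 140 mm tall, 54 mm in diameter, top 10 mm rounded, dark holes in the lid. Loose, 0.1 to 0.4 kg, on the table nearer the robot than the board; small things under 45 mm high lie left and right of it, none fore or aft. Origin: centre of its underside; z points up out of the lid.
- shaker_115: the second tallest of four plain stainless-steel sprinkling shakers: an upright cylinder, 115 mm tall, 60 mm in diameter, top 10 mm rounded, dark holes in the lid. Loose, 0.1 to 0.4 kg, on the table nearer the robot than the board; small things under 45 mm high lie left and right of it, none fore or aft. Origin: centre of its underside; z points up out of the lid.
- shaker_90: the third tallest (and the slimmest) of four plain stainless-steel sprinkling shakers: an upright cylinder, 90 mm tall, 48 mm in diameter, top 10 mm rounded, dark holes in the lid. Loose, 0.1 to 0.4 kg, on the table nearer the robot than the board; small things under 45 mm high lie left and right of it, none fore or aft. Origin: centre of its underside; z points up out of the lid.
- shaker_65: the shortest (and the widest) of four plain stainless-steel sprinkling shakers: an upright cylinder, 65 mm tall, 64 mm in diameter, top 10 mm rounded, dark holes in the lid. Loose, 0.1 to 0.4 kg, on the table nearer the robot than the board; small things under 45 mm high lie left and right of it, none fore or aft. Origin: centre of its underside; z points up out of the lid.
- mat_1: round flat cork mat, 78 mm in diameter, 4 mm thick, fixed on a long wooden board 12 mm thick (so a thing on the mat stands 16 mm above the table). Four equal mats lie in a row along the board, about 94 mm apart, a little off a straight line; mat_1 to mat_4 follow one another along the row, mat_1 the rightmost (smallest y). Origin: centre of its underside.
- mat_2: round flat cork mat, 78 mm in diameter, 4 mm thick, fixed on a long wooden board 12 mm thick (so a thing on the mat stands 16 mm above the table). Four equal mats lie in a row along the board, about 94 mm apart, a little off a straight line; mat_1 to mat_4 follow one another along the row, mat_1 the rightmost (smallest y). Origin: centre of its underside.
- mat_3: round flat cork mat, 78 mm in diameter, 4 mm thick, fixed on a long wooden board 12 mm thick (so a thing on the mat stands 16 mm above the table). Four equal mats lie in a row along the board, about 94 mm apart, a little off a straight line; mat_1 to mat_4 follow one another along the row, mat_1 the rightmost (smallest y). Origin: centre of its underside.
- mat_4: round flat cork mat, 78 mm in diameter, 4 mm thick, fixed on a long wooden board 12 mm thick (so a thing on the mat stands 16 mm above the table). Four equal mats lie in a row along the board, about 94 mm apart, a little off a straight line; mat_1 to mat_4 follow one another along the row, mat_1 the rightmost (smallest y). Origin: centre of its underside.
- mill: turned dark-wood pepper mill with a waist and a round head, 165 mm tall, 52 mm in diameter at the foot, standing loose on one end of the board, beyond the last mat; which end differs from time to time. It tells where the row begins. Origin: centre of its underside; z up. Not to be moved.
- oil: green glass oil bottle with a narrow neck and black cap, 190 mm tall, 54 mm in diameter, standing loose on the other end of the board. Origin: centre of its underside; z up. Not to be moved.
Things that resemble listed ones, but are neither listed nor needed, are in the scene too. Leave any green or orange look-alike of the shaker_115 alone.

How it is judged:
At the end, for the whole second after the job is handed in: Each shaker stands upright (within 0.08 rad) and still on its own mat, within 12 mm of the mat's centre, in falling order of height from the pepper mill to the oil bottle; mill and bottle stand upright within 20 mm of where they were (((horizontal distance between mill and mat_1 below 0.2 m and horizontal distance between shaker_140 and mat_1 below 0.012 m and z of shaker_140 in the frame of mat_1 between 0.001 and 0.008 m and horizontal distance between shaker_115 and mat_2 below 0.012 m and z of shaker_115 in the frame of mat_2 between 0.001 and 0.008 m and horizontal distance between shaker_90 and mat_3 below 0.012 m and z of shaker_90 in the frame of mat_3 between 0.001 and 0.008 m and horizontal distance between shaker_65 and mat_4 below 0.012 m and z of shaker_65 in the frame of mat_4 between 0.001 and 0.008 m) or (horizontal distance between mill and mat_4 below 0.2 m and horizontal distance between shaker_140 and mat_4 below 0.012 m and z of shaker_140 in the frame of mat_4 between 0.001 and 0.008 m and horizontal distance between shaker_115 and mat_3 below 0.012 m and z of shaker_115 in the frame of mat_3 between 0.001 and 0.008 m and horizontal distance between shaker_90 and mat_2 below 0.012 m and z of shaker_90 in the frame of mat_2 between 0.001 and 0.008 m and horizontal distance between shaker_65 and mat_1 below 0.012 m and z of shaker_65 in the frame of mat_1 between 0.001 and 0.008 m)) and angle between each of shaker_140, shaker_115, shaker_90, shaker_65, mill, oil's own z axis and vertical below 0.08 rad and linear speed of each of shaker_140, shaker_115, shaker_90, shaker_65 below 0.02 m/s and distance of each of mill, oil from where it was at the start of the episode below 0.02 m); the robot touches nothing.
It fails at once if a shaker is tipped over (angle between any of shaker_140, shaker_115, shaker_90, shaker_65's own z axis and vertical above 0.6 rad).
It fails at once if the mill or the bottle is pushed more than 20 mm or tipped (distance of any of mill, oil from where it was at the start of the episode above 0.02 m or angle between any of mill, oil's own z axis and vertical above 0.35 rad).
It fails at once if a shaker is dropped or thrown (moves faster than 0.6 m/s, a fall of about 18 mm, while the fingers do not hold it) ((linear speed of shaker_140 above 0.6 m/s and contact force between shaker_140 and the fingers below 0.2 N) or (linear speed of shaker_115 above 0.6 m/s and contact force between shaker_115 and the fingers below 0.2 N) or (linear speed of shaker_90 above 0.6 m/s and contact force between shaker_90 and the fingers below 0.2 N) or (linear speed of shaker_65 above 0.6 m/s and contact force between shaker_65 and the fingers below 0.2 N)).
It also fails if it takes over 118 s, if anything falls off the work surface, if the arm or the gripper's body presses on something with over 40 N, if the wrist force passes 120 N, or if a joint passes its speed limit or range.

## Working session

There is one attempt and no reset: what is moved stays moved. The work goes in short steps, Python scripts to look and compute and a tool call to move; the robot and the scene stay as the last step left them, time stands still between calls to the robot, and variables do not carry over. Pictures are saved under pics/ and viewed, at most 14 in all, crops included, and the job is handed in when it is done.

Besides the shell and the picture viewer there is one more tool, called in YAML: its name, and indented under it one key for each argument. apply_moves: Moves the arm, as the interface text tells. Shift numbers are shares of 12 cm and turn numbers shares of pi/2 rad, none past 1 either way. Its arguments: {"type":"object","properties":{"plan":{"type":"array","items":{"type":"object","properties":{"delta_pos":{"type":"array","items":{"type":"number"}},"angular":{"type":"array","items":{"type":"number"}},"fingers":{"type":"number"}}}},"force":{"type":"number"}},"required":["plan"]}

```bash
mkdir -p pics; ls; cat > h.py <<'E'
import numpy as np, cv2
from rig import r
from scipy.spatial.transform import Rotation as R
def cam(name):
    s=r.sense(); im,d=r.camera(name); i=r.camera_info(name)
    K=np.array(i["intrinsics"]); k1=i["k1"]
    if "rvec" in i:
        M=R.from_rotvec(np.ravel(i["rvec"])).as_matrix(); t=np.ravel(i["tvec"]); Rc=M.T; c=-M.T@t
    else:
        H=np.array(i["hand_eye"]); T=R.from_rotvec(s["eef_rot"]).as_matrix()
        Rc=T@H[:3,:3]; c=T@H[:3,3]+np.array(s["position"])
    return dict(im=im,d=d,K=K,k1=k1,R=Rc,c=c,s=s)
def rays(C,uv):
    uv=np.asarray(uv,float).reshape(-1,1,2)
    n=cv2.undistortPoints(uv,C["K"],np.array([C["k1"],0,0,0.])).reshape(-1,2)
    return np.c_[n,np.ones(len(n))]
def plane(C,uv,z):
    v=rays(C,uv)@C["R"].T; return C["c"]+v*((z-C["c"][2])/v[:,2])[:,None]
def cloud(C):
    h,w=C["d"].shape; u,v=np.meshgrid(np.arange(w),np.arange(h))
    p=rays(C,np.c_[u.ravel(),v.ravel()])*C["d"].reshape(-1,1)
    return (p@C["R"].T+C["c"]).reshape(h,w,3)
def save(n,im): cv2.imwrite("pics/"+n,cv2.cvtColor(im,cv2.COLOR_RGB2BGR))
E
python3 - <<'E'
from h import *
print(r.grip_depth,r.sense())
for n in("scene","side"):
    C=cam(n); save(n+"0.png",C["im"]); print(n,C["c"],C["R"][:,2])
    np.savez("pics/"+n+".npz",**{k:C[k] for k in("im","d","K","k1","R","c")})
i=r.camera_info("wrist");print(i)
E
```

```text
pics
0.0187 {'t': 0.0, 'joint_positions': array([ 1.10410075,  0.46946679, -0.04858552,  1.53370211,  0.02409281,
        1.14098099, -0.08231275]), 'qvel': array([ 4.35884110e-05,  1.56365422e-03, -6.85980840e-04,  4.32554561e-04,
        2.63664586e-04,  3.02450774e-04, -1.51989998e-04]), 'joint_efforts': array([ 9.29435464e-05, -5.10309756e+01, -4.63598070e-02, -2.37710577e+01,
        1.08010374e-02,  7.52125547e-03, -1.35242963e-07]), 'position': array([ 0.28592104, -0.61080772,  0.23024082]), 'eef_rot': array([-3.06476038e+00, -6.81806190e-01,  7.78661825e-04]), 'contact_force': array([-0.05701951,  0.33723357,  0.15117682]), 'torque': array([0.01299442, 0.02312303, 0.03584883]), 'finger_force': 0.0, 'gripper_width': 0.08520466818603487}
scene [1.05301717 0.14162686 0.91301212] [-0.53728849 -0.11708859 -0.83523131]
side [ 0.09276753 -0.49093044  0.50643628] [ 0.50801284  0.64845995 -0.56694149]
{'intrinsics': array([[297.69641998,   0.        , 329.63436171],
       [  0.        , 297.69641998, 196.61404455],
       [  0.        ,   0.        ,   1.        ]]), 'k1': 0.012142783201156188, 'hand_eye': array([[ 7.94861222e-04, -9.59054019e-01, -2.83222097e-01,
         7.31001079e-02],
       [ 9.99999588e-01,  8.86597545e-04, -1.95726409e-04,
         9.98518105e-04],
       [ 4.38816215e-04, -2.83221824e-01,  9.59054329e-01,
        -1.42163740e-01],
       [ 0.00000000e+00,  0.00000000e+00,  0.00000000e+00,
         1.00000000e+00]])}
```

View pics/scene0.png

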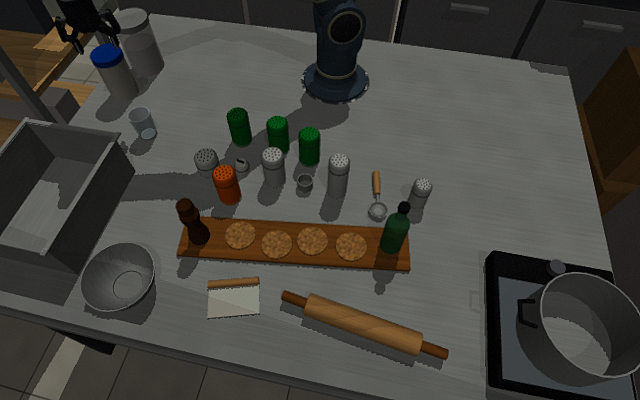

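View pics/side0.png

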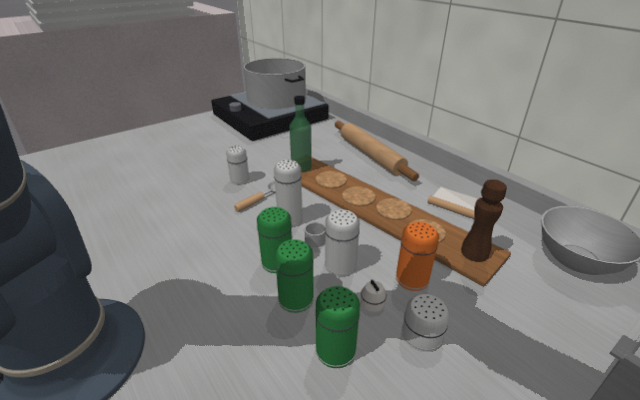

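The scene picture shows the mill at (195,222) and the oil at (397,232). The mats are at (240,235), (277,244), (312,240) and (351,246). Camera-left is −y, so mat_1 is next to the mill. The steel shakers are at (206,160) short and wide, (273,165), (338,175) tall, and (422,188) slim. The green and orange ones at (240,127), (278,135), (309,146) and (227,183) are look-alikes to leave alone.

```bash
python3 - <<'E'
from h import *
S=dict(np.load("pics/scene.npz"));D=dict(np.load("pics/side.npz"))
P=cloud(S);Q=cloud(D)
hsv=cv2.cvtColor(S["im"],cv2.COLOR_RGB2HSV)
for n,(u,v) in dict(m1=(240,235),m2=(277,244),m3=(312,240),m4=(351,246)).items():
    print(n,hsv[v,u],plane(S,[(u,v)],.016)[0],P[v,u])
print("board",hsv[232,215],hsv[262,330])
# objects: height > .03, clusters in xy using both clouds on a 2mm grid
A=np.r_[P.reshape(-1,3),Q.reshape(-1,3)];col=np.r_[S["im"].reshape(-1,3),D["im"].reshape(-1,3)];src=np.r_[np.zeros(256000),np.ones(256000)]
k=(np.r_[S["d"].ravel(),D["d"].ravel()]>0)&(A[:,2]>.02)&(A[:,2]<.22)&(A[:,0]>.3)&(A[:,0]<.8)&(abs(A[:,1])<.42)
A,col,src=A[k],col[k],src[k]
g=np.zeros((260,430),np.uint8);ij=((A[:,:2]-[.3,-.42])/.002).astype(int);g[ij[:,0],ij[:,1]]=255
g=cv2.morphologyEx(g,cv2.MORPH_CLOSE,np.ones((3,3)))
n,l,st,_=cv2.connectedComponentsWithStats(g)
lab=l[ij[:,0],ij[:,1]]
for i in range(1,n):
    m=lab==i
    if m.sum()<150: continue
    a=A[m];t=np.percentile(a[:,2],99)
    for sname,sv in(("sc",0),("si",1)):
        b=a[(a[:,2]>t-.004)&(src[m]==sv)]
        if len(b)<8: continue
        (cx,cy),rad=cv2.minEnclosingCircle(b[:,:2].astype(np.float32))
        print(i,sname,m.sum(),"top %.3f"%t,"circ %.3f %.3f r %.3f"%(cx,cy,rad),"mean",b[:,:2].mean(0).round(3),np.median(col[m],0))
    print("   bbox",a[:,:2].min(0).round(3),a[:,:2].max(0).round(3))
E
```

```text
m1 [ 16 178 103] [ 0.64026529 -0.13158192  0.016     ] [ 0.63976133 -0.1319155   0.01490478]
m2 [ 15 170 114] [ 0.64519556 -0.03314599  0.016     ] [ 0.64576174 -0.03290336  0.01724532]
m3 [ 16 179 107] [0.61624544 0.05029958 0.016     ] [0.61623112 0.05029659 0.01597059]
m4 [ 16 172 105] [0.61253056 0.14890825 0.016     ] [0.61336688 0.14889442 0.01770309]
board [ 15 209  78] [ 14 207  85]
1 sc 2704 top 0.116 circ 0.324 -0.227 r 0.025 mean [ 0.325 -0.227] [34. 77. 43.]
1 si 2704 top 0.116 circ 0.322 -0.231 r 0.026 mean [ 0.322 -0.232] [34. 77. 43.]
   bbox [ 0.3   -0.261] [ 0.355 -0.197]
2 sc 2873 top 0.116 circ 0.334 -0.108 r 0.026 mean [ 0.334 -0.109] [31. 71. 39.]
2 si 2873 top 0.116 circ 0.331 -0.112 r 0.025 mean [ 0.33  -0.113] [31. 71. 39.]
   bbox [ 0.301 -0.143] [ 0.364 -0.078]
3 sc 2136 top 0.116 circ 0.356 -0.013 r 0.026 mean [ 0.356 -0.013] [36. 84. 46.]
3 si 2136 top 0.116 circ 0.354 -0.017 r 0.026 mean [ 0.353 -0.017] [36. 84. 46.]
   bbox [ 0.323 -0.046] [0.387 0.017]
5 sc 608 top 0.044 circ 0.433 -0.193 r 0.012 mean [ 0.432 -0.193] [105.  103.   99.5]
5 si 608 top 0.0
[... 1439 characters left out ...]
irc 0.588 0.239 r 0.012 mean [0.588 0.239] [37. 58. 40.]
   bbox [0.562 0.212] [0.617 0.268]
26 sc 2815 top 0.174 circ 0.666 -0.233 r 0.015 mean [ 0.665 -0.233] [48. 34. 25.]
26 si 2815 top 0.174 circ 0.662 -0.234 r 0.013 mean [ 0.66  -0.235] [48. 34. 25.]
   bbox [ 0.636 -0.259] [ 0.689 -0.206]
39 sc 2237 top 0.072 circ 0.780 -0.348 r 0.072 mean [ 0.754 -0.346] [67. 67. 67.]
39 si 2237 top 0.072 circ 0.780 -0.350 r 0.072 mean [ 0.75  -0.352] [67. 67. 67.]
   bbox [ 0.734 -0.42 ] [ 0.8   -0.279]
46 sc 2510 top 0.054 circ 0.792 0.172 r 0.100 mean [0.789 0.142] [115.  84.  46.]
46 si 2510 top 0.054 circ 0.790 0.185 r 0.115 mean [0.789 0.137] [115.  84.  46.]
   bbox [0.756 0.01 ] [0.8   0.331]
```

```bash
cat > mats.py <<'E'
from h import *
def mats(C,guess,z=.016,rmax=.05):
    hsv=cv2.cvtColor(cv2.GaussianBlur(C["im"],(3,3),0),cv2.COLOR_RGB2HSV)
    h,w=hsv.shape[:2];u,v=np.meshgrid(np.arange(w),np.arange(h))
    P=plane(C,np.c_[u.ravel(),v.ravel()],z).reshape(h,w,3)
    for n,g in guess.items():
        near=np.linalg.norm(P[...,:2]-g,axis=2)<rmax
        s=hsv[...,1]
        t,_=cv2.threshold(s[near&(s>120)].reshape(-1,1),0,255,cv2.THRESH_OTSU)
        m=(near&(s<=t)&(s>100)).astype(np.uint8)
        m=cv2.morphologyEx(cv2.morphologyEx(m,cv2.MORPH_CLOSE,np.ones((5,5))),cv2.MORPH_OPEN,np.ones((3,3)))
        c=max(cv2.findContours(m,0,1)[0],key=cv2.contourArea)
        q=plane(C,c.reshape(-1,2),z)[:,:2].astype(np.float32)
        e=cv2.fitEllipse(q); mm=cv2.moments(q.reshape(-1,1,2))
        (x,y),rad=cv2.minEnclosingCircle(q)
        print(n,"t",t,"ell",np.round(e[0],4),np.round(e[1],4),"mom",round(mm["m10"]/mm["m00"],4),round(mm["m01"]/mm["m00"],4),"circ %.4f %.4f r%.4f"%(x,y,rad))
G=dict(m1=(.640,-.132),m2=(.645,-.033),m3=(.616,.050),m4=(.6125,.149))
E
python3 - <<'E'
from mats import *
for n in("scene","side"): print(n);mats(dict(np.load(f"pics/{n}.npz")),G)
s=r.sense();print(R.from_rotvec(s["eef_rot"]).as_matrix().round(3))
E
```

```text
scene
m1 t 190.0 ell [ 0.6364 -0.1329] [0.0748 0.0838] mom 0.6368 -0.1329 circ 0.6343 -0.1333 r0.0440
m2 t 190.0 ell [ 0.6479 -0.0349] [0.0739 0.087 ] mom 0.6473 -0.0351 circ 0.6507 -0.0339 r0.0455
m3 t 190.0 ell [0.6137 0.0497] [0.074  0.0861] mom 0.6142 0.0497 circ 0.6114 0.0484 r0.0450
m4 t 190.0 ell [0.6125 0.1478] [0.076  0.0772] mom 0.6125 0.1478 circ 0.6125 0.1480 r0.0397
side
m1 t 164.0 ell [ 0.6403 -0.132 ] [0.0896 0.0949] mom 0.6589 -0.131 circ 0.6401 -0.1319 r0.0500
m2 t 130.0 ell [ 0.6414 -0.0357] [0.0782 0.089 ] mom 0.6415 -0.0364 circ 0.6397 -0.0320 r0.0477
m3 t 131.0 ell [0.6168 0.0469] [0.0787 0.0878] mom 0.6164 0.0471 circ 0.6197 0.0454 r0.0469
m4 t 130.0 ell [0.6118 0.1448] [0.0776 0.0877] mom 0.6116 0.1447 circ 0.6133 0.1460 r0.0470
[[ 0.906  0.424 -0.001]
 [ 0.424 -0.906  0.002]
 [-0.    -0.002 -1.   ]]
```

apply_moves:
  plan:
    - {"delta_pos":[0.3,0.4,0.1],"angular":[0,0,0.09],"fingers":1}
    - {"delta_pos":[0.5,0.8,0.2],"angular":[0,0,0.18],"fingers":1}
    - {"delta_pos":[0.7,1,0.2],"angular":[0,0,0.27],"fingers":1}
    - {"delta_pos":[0.7,1,0.2],"angular":[0,0,0.36],"fingers":1}
    - {"delta_pos":[0.7,1,0.2],"angular":[0,0,0.36],"fingers":1}

```text
t: 0.6
position: [0.3713, -0.4899, 0.2553]
eef_rot: [-2.752, -1.515, -0.0]
contact_force: [0.1, -0.3, -0.2]
gripper_width: 0.0854
finger_force: 0.0
```

apply_moves:
  plan:
    - {"delta_pos":[0.3,0.4,0],"angular":[0,0,0.09],"fingers":1}
    - {"delta_pos":[0.5,0.8,0],"angular":[0,0,0.18],"fingers":1}
    - {"delta_pos":[0.6,1,0],"angular":[0,0,0.27],"fingers":1}
    - {"delta_pos":[0.64,1,0],"angular":[0,0,0.36],"fingers":1}
    - {"delta_pos":[0.64,1,0],"angular":[0,0,0.36],"fingers":1}

```text
t: 1.1
position: [0.447, -0.3716, 0.2549]
eef_rot: [-2.226, -2.216, 0.0]
contact_force: [0.8, 0.3, -0.4]
gripper_width: 0.0857
finger_force: 0.0
```

apply_moves:
  plan:
    - {"delta_pos":[0,0.3,0],"angular":[0,0,0],"fingers":1}
    - {"delta_pos":[0,0.6,0],"angular":[0,0,0],"fingers":1}
    - {"delta_pos":[0,0.67,0],"angular":[0,0,0],"fingers":1}
    - {"delta_pos":[0,0.67,0],"angular":[0,0,0],"fingers":1}

```text
t: 1.5
position: [0.4462, -0.2917, 0.2553]
eef_rot: [2.229, 2.214, -0.001]
contact_force: [0.2, -0.1, 0.3]
gripper_width: 0.0853
finger_force: 0.0
```

```bash
python3 - <<'E'
from h import *
C=cam("wrist");save("w0.png",C["im"]);print(C["s"]["position"],C["s"]["eef_rot"])
P=cloud(C)
for n,g,h in(("65",(.448,-.289),.065),):
    m=(np.linalg.norm(P[...,:2]-g,axis=2)<.045)&(abs(P[...,2]-h)<.006)&(C["d"]>0)
    print(n,m.sum(),[np.round(x,4) for x in cv2.minEnclosingCircle(P[m][:,:2].astype(np.float32))],np.percentile(P[m],[1,99],axis=0).round(3))
E
```

```text
[ 0.44617922 -0.29166294  0.25529173] [ 2.22857657e+00  2.21419493e+00 -1.29359805e-03]
65 1844 [array([ 0.448 , -0.2883]), np.float64(0.0291)] [[ 0.422 -0.315  0.059]
 [ 0.474 -0.262  0.065]]
```

View pics/w0.png

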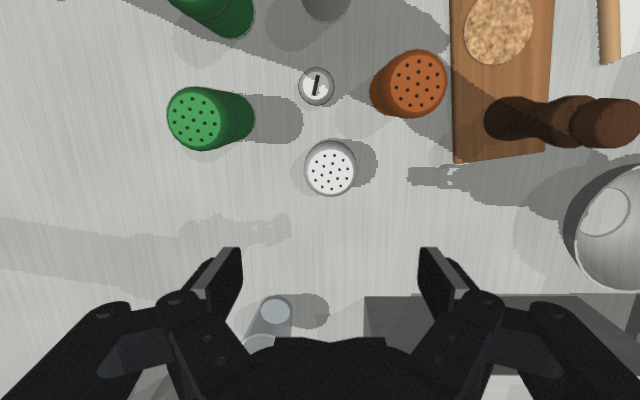

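The wrist picture shows the short, wide steel shaker (65) at (330,167). It is steel-coloured, with the orange one at (417,83) and the green one at (195,118) clearly apart from it. The wrist fix is (0.448, −0.288), which agrees with the fixed cameras. I'm descending.

apply_moves:
  plan:
    - {"delta_pos":[0.015,0.03,-0.3],"angular":[0,0,0],"fingers":1}
    - {"delta_pos":[0.015,0.03,-0.6],"angular":[0,0,0],"fingers":1}
    - {"delta_pos":[0.015,0.03,-0.9],"angular":[0,0,0],"fingers":1}
    - {"delta_pos":[0.015,0.03,-1],"angular":[0,0,0],"fingers":1}
    - {"delta_pos":[0.015,0.03,-1],"angular":[0,0,0],"fingers":1}

```text
t: 2.05
position: [0.4473, -0.2887, 0.1336]
eef_rot: [-2.225, -2.212, 0.002]
contact_force: [-0.1, -0.3, 0.2]
gripper_width: 0.0854
finger_force: 0.0
```

apply_moves:
  plan:
    - {"delta_pos":[0,0,-0.2],"angular":[0,0,0],"fingers":1}
    - {"delta_pos":[0,0,-0.4],"angular":[0,0,0],"fingers":1}
    - {"delta_pos":[0,0,-0.6],"angular":[0,0,0],"fingers":1}
    - {"delta_pos":[0,0,-0.8],"angular":[0,0,0],"fingers":1}
    - {"delta_pos":[0,0,-0.91],"angular":[0,0,0],"fingers":1}
    - {"delta_pos":[0,0,-0.91],"angular":[0,0,0],"fingers":1}
    - {"delta_pos":[0,0,-0.91],"angular":[0,0,0],"fingers":1}

```text
t: 2.75
position: [0.4498, -0.2882, 0.0273]
eef_rot: [2.223, 2.217, 0.001]
contact_force: [0.2, 0.4, 0.4]
gripper_width: 0.0855
finger_force: 0.0
```

apply_moves:
  plan:
    - {"delta_pos":[0,0,0],"fingers":0.6}
    - {"delta_pos":[0,0,0],"fingers":0.5}
    - {"delta_pos":[0,0,0],"fingers":0.5}
    - {"delta_pos":[0,0,0],"fingers":0.5}
    - {"delta_pos":[0,0,0],"fingers":0.5}
    - {"delta_pos":[0,0,0],"fingers":0.5}
    - {"delta_pos":[0,0,0],"fingers":0.5}
    - {"delta_pos":[0,0,0],"fingers":0.5}
  force: 40

```text
schema error: expected keys delta_pos, angular, fingers
```

apply_moves:
  plan:
    - {"delta_pos":[0,0,0],"angular":[0,0,0],"fingers":0.6}
    - {"delta_pos":[0,0,0],"angular":[0,0,0],"fingers":0.5}
    - {"delta_pos":[0,0,0],"angular":[0,0,0],"fingers":0.5}
    - {"delta_pos":[0,0,0],"angular":[0,0,0],"fingers":0.5}
    - {"delta_pos":[0,0,0],"angular":[0,0,0],"fingers":0.5}
    - {"delta_pos":[0,0,0],"angular":[0,0,0],"fingers":0.5}
    - {"delta_pos":[0,0,0],"angular":[0,0,0],"fingers":0.5}
  force: 40

```text
t: 3.45
position: [0.4496, -0.288, 0.0276]
eef_rot: [2.222, 2.217, 0.0]
contact_force: [-2.0, -0.2, 6.5]
gripper_width: 0.0624
finger_force: 44.1
```

apply_moves:
  plan:
    - {"delta_pos":[0,0,0.1],"angular":[0,0,0],"fingers":0.5}
    - {"delta_pos":[0,0,0.3],"angular":[0,0,0],"fingers":0.5}
    - {"delta_pos":[0,0,0.5],"angular":[0,0,0],"fingers":0.5}
    - {"delta_pos":[0,0,0.8],"angular":[0,0,0],"fingers":0.5}
    - {"delta_pos":[0,0,1],"angular":[0,0,0],"fingers":0.5}

```text
t: 3.95
position: [0.4495, -0.2874, 0.1491]
eef_rot: [2.221, 2.218, 0.001]
contact_force: [0.6, -0.3, -1.4]
gripper_width: 0.0626
finger_force: 44.3
```

apply_moves:
  plan:
    - {"delta_pos":[0,0,0.2],"angular":[0,0,0],"fingers":0.5}
    - {"delta_pos":[0,0.1,0.4],"angular":[0,0,0],"fingers":0.5}
    - {"delta_pos":[0.1,0.3,0.5],"angular":[0,0,-0.05],"fingers":0.5}
    - {"delta_pos":[0.2,0.6,0.5],"angular":[0,0,-0.1],"fingers":0.5}
    - {"delta_pos":[0.34,0.9,0.5],"angular":[0,0,-0.125],"fingers":0.5}

```text
t: 4.45
position: [0.4895, -0.1787, 0.2076]
eef_rot: [2.433, 1.984, 0.001]
contact_force: [-0.1, -0.8, -2.1]
gripper_width: 0.0624
finger_force: 44.3
```

apply_moves:
  plan:
    - {"delta_pos":[0.1,0.3,0],"angular":[0,0,-0.05],"fingers":0.5}
    - {"delta_pos":[0.2,0.5,0],"angular":[0,0,-0.1],"fingers":0.5}
    - {"delta_pos":[0.34,0.9,0],"angular":[0,0,-0.125],"fingers":0.5}
    - {"delta_pos":[0.34,0.9,0],"angular":[0,0,-0.125],"fingers":0.5}

```text
t: 4.85
position: [0.5321, -0.0629, 0.2076]
eef_rot: [-2.603, -1.756, -0.008]
contact_force: [-0.3, -0.1, -1.4]
gripper_width: 0.0625
finger_force: 44.3
```

apply_moves:
  plan:
    - {"delta_pos":[0.1,0.3,0],"angular":[0,0,-0.05],"fingers":0.5}
    - {"delta_pos":[0.2,0.5,0],"angular":[0,0,-0.1],"fingers":0.5}
    - {"delta_pos":[0.34,0.9,0],"angular":[0,0,-0.125],"fingers":0.5}
    - {"delta_pos":[0.34,0.9,0],"angular":[0,0,-0.125],"fingers":0.5}

```text
t: 5.25
position: [0.5721, 0.0455, 0.2075]
eef_rot: [-2.761, -1.491, -0.008]
contact_force: [-2.1, 1.0, -0.9]
gripper_width: 0.0623
finger_force: 44.3
```

```bash
python3 - <<'E'
from mats import *
C=cam("wrist");save("w1.png",C["im"]);print(C["s"]["position"],C["s"]["eef_rot"])
try: mats(C,G)
except Exception as e: print(e)
E
```

```text
[0.57207299 0.04545221 0.20749468] [-2.76064353 -1.49136916 -0.00830574]
m1 t 127.0 ell [ 0.6483 -0.1257] [0.0673 0.0967] mom 0.6488 -0.1254 circ 0.6403 -0.1309 r0.0492
m2 t 127.0 ell [ 0.6459 -0.04  ] [0.0845 0.0905] mom 0.6459 -0.0401 circ 0.6446 -0.0386 r0.0484
m3 t 127.0 ell [0.6202 0.0479] [0.0782 0.0886] mom 0.6203 0.0481 circ 0.6197 0.0488 r0.0468
m4 t 127.0 ell [0.6135 0.1467] [0.0785 0.0788] mom 0.6135 0.1467 circ 0.6137 0.1467 r0.0402
```

View pics/w1.png

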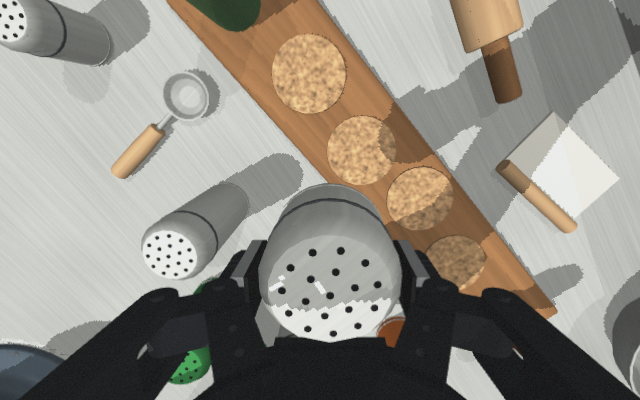

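The wrist picture shows shaker_65 hanging upright in the fingers, with mat_4 at (308,73). The fitted circle is 78.5 mm across at (0.6135, 0.1467), which matches. I'm going on to place it.

apply_moves:
  plan:
    - {"delta_pos":[0.1,0.25,0],"angular":[0,0,-0.06],"fingers":0.5}
    - {"delta_pos":[0.2,0.5,0],"angular":[0,0,-0.13],"fingers":0.5}
    - {"delta_pos":[0.3,0.75,-0.1],"angular":[0,0,-0.13],"fingers":0.5}
    - {"delta_pos":[0.34,0.84,-0.3],"angular":[0,0,-0.13],"fingers":0.5}
    - {"delta_pos":[0.34,0.84,-0.5],"angular":[0,0,-0.13],"fingers":0.5}
    - {"delta_pos":[0.34,0.84,-0.7],"angular":[0,0,-0.13],"fingers":0.5}
    - {"delta_pos":[0.34,0.84,-0.9],"angular":[0,0,-0.13],"fingers":0.5}
    - {"delta_pos":[0.34,0.84,-1],"angular":[0,0,-0.13],"fingers":0.5}
    - {"delta_pos":[0.34,0.84,-1],"angular":[0,0,-0.13],"fingers":0.5}
    - {"delta_pos":[0.34,0.84,-1],"angular":[0,0,-0.13],"fingers":0.5}

```text
t: 6.3
position: [0.6126, 0.1372, 0.0871]
eef_rot: [2.908, 1.187, 0.002]
contact_force: [-0.1, 0.7, -0.5]
gripper_width: 0.0625
finger_force: 44.2
```

apply_moves:
  plan:
    - {"delta_pos":[0.005,0.075,0],"angular":[0,0,0],"fingers":0.5}
    - {"delta_pos":[0.005,0.075,-0.1],"angular":[0,0,0],"fingers":0.5}
    - {"delta_pos":[0.005,0.075,-0.2],"angular":[0,0,0],"fingers":0.5}
    - {"delta_pos":[0.005,0.075,-0.25],"angular":[0,0,0],"fingers":0.5}
    - {"delta_pos":[0.005,0.075,-0.25],"angular":[0,0,0],"fingers":0.5}
    - {"delta_pos":[0.005,0.075,-0.25],"angular":[0,0,0],"fingers":0.5}

```text
t: 6.9
position: [0.6125, 0.1463, 0.0558]
eef_rot: [2.908, 1.188, -0.001]
contact_force: [-0.5, 0.3, -1.1]
gripper_width: 0.0624
finger_force: 44.3
```

```bash
python3 - <<'E'
from h import *
C=cam("scene");P=cloud(C);s=C["s"];print(s["position"],s["contact_force"])
save("s1.png",cv2.resize(C["im"][140:300,170:430],None,fx=3,fy=3))
E
```

```text
[0.61252482 0.14630933 0.05576478] [-0.53498605  0.26190926 -1.08577431]
```

View pics/s1.png

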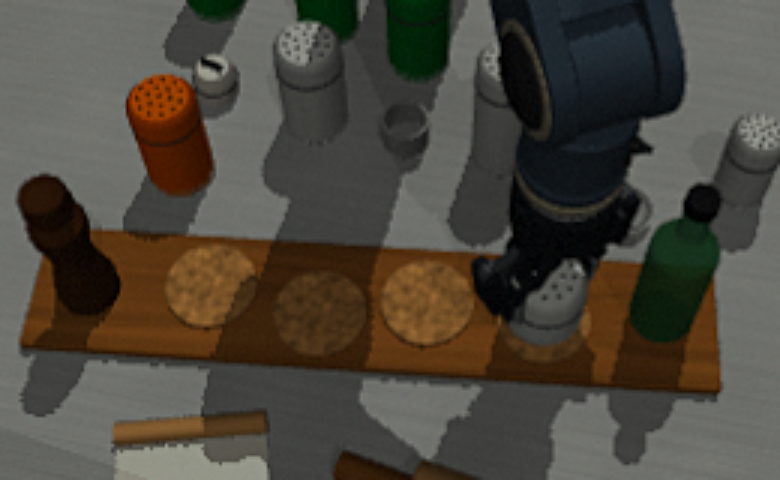

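The picture shows shaker_65 held just over mat_4, at (545,310) in the crop, and clear of the bottle at (680,280). I'm lowering the last 12 mm.

apply_moves:
  plan:
    - {"delta_pos":[0,0,-0.03],"angular":[0,0,0],"fingers":0.5}
    - {"delta_pos":[0,0,-0.06],"angular":[0,0,0],"fingers":0.5}
    - {"delta_pos":[0,0,-0.08],"angular":[0,0,0],"fingers":0.5}
    - {"delta_pos":[0,0,-0.09],"angular":[0,0,0],"fingers":0.5}
    - {"delta_pos":[0,0,-0.1],"angular":[0,0,0],"fingers":0.5}
    - {"delta_pos":[0,0,-0.1],"angular":[0,0,0],"fingers":0.5}
    - {"delta_pos":[0,0,-0.1],"angular":[0,0,0],"fingers":0.5}

```text
t: 7.65
position: [0.6127, 0.1465, 0.0442]
eef_rot: [2.908, 1.188, 0.0]
contact_force: [0.5, 0.0, -1.2]
gripper_width: 0.0625
finger_force: 44.3
```

apply_moves:
  plan:
    - {"delta_pos":[0,0,-0.01],"angular":[0,0,0],"fingers":0.5}
    - {"delta_pos":[0,0,-0.015],"angular":[0,0,0],"fingers":0.5}
    - {"delta_pos":[0,0,-0.015],"angular":[0,0,0],"fingers":0.5}

```text
t: 7.95
position: [0.6129, 0.1467, 0.0437]
eef_rot: [2.908, 1.188, 0.001]
contact_force: [-2.0, -1.2, 5.5]
gripper_width: 0.0623
finger_force: 45.0
```

apply_moves:
  plan:
    - {"delta_pos":[0,0,-0.01],"angular":[0,0,0],"fingers":0.76}
    - {"delta_pos":[0,0,-0.01],"angular":[0,0,0],"fingers":0.85}
    - {"delta_pos":[0,0,-0.01],"angular":[0,0,0],"fingers":0.95}
    - {"delta_pos":[0,0,-0.01],"angular":[0,0,0],"fingers":0.95}
    - {"delta_pos":[0,0,-0.01],"angular":[0,0,0],"fingers":0.95}

```text
t: 8.45
position: [0.6126, 0.1465, 0.041]
eef_rot: [-2.908, -1.188, 0.0]
contact_force: [0.0, -0.2, -1.0]
gripper_width: 0.0813
finger_force: 0.0
```

apply_moves:
  plan:
    - {"delta_pos":[0,0,0.1],"angular":[0,0,0],"fingers":0.95}
    - {"delta_pos":[0,0,0.25],"angular":[0,0,0],"fingers":0.95}
    - {"delta_pos":[0,0,0.5],"angular":[0,0,0],"fingers":0.95}
    - {"delta_pos":[0,0,0.8],"angular":[0,0,0],"fingers":1}
    - {"delta_pos":[0,0,1],"angular":[0,0,0],"fingers":1}

```text
t: 8.95
position: [0.6135, 0.147, 0.1647]
eef_rot: [2.908, 1.188, 0.006]
contact_force: [-0.1, -0.1, 0.3]
gripper_width: 0.0855
finger_force: 0.0
```

apply_moves:
  plan:
    - {"delta_pos":[0,0,0.3],"angular":[0,0,0],"fingers":1}
    - {"delta_pos":[0,0,0.6],"angular":[0,0,0],"fingers":1}
    - {"delta_pos":[0,0,0.9],"angular":[0,0,0],"fingers":1}
    - {"delta_pos":[-0.2,0,1],"angular":[0,0,0.05],"fingers":1}
    - {"delta_pos":[-0.5,0,1],"angular":[0,0,0.1],"fingers":1}
    - {"delta_pos":[-0.5,0,1],"angular":[0,0,0.1],"fingers":1}

```text
t: 9.55
position: [0.5487, 0.1475, 0.2827]
eef_rot: [2.803, 1.418, -0.001]
contact_force: [0.1, 0.6, 0.8]
gripper_width: 0.0851
finger_force: 0.0
```

```bash
cat > look.py <<'E'
from mats import *
import sys
def tops(C,items):
    P=cloud(C)
    for n,g,h in items:
        m=(np.linalg.norm(P[...,:2]-g,axis=2)<.04)&(abs(P[...,2]-h)<.005)&(C["d"]>0)
        if m.sum()<10: print(n,"none"); continue
        print(n,m.sum(),[np.round(x,4) for x in cv2.minEnclosingCircle(P[m][:,:2].astype(np.float32))],np.median(P[m][:,2]).round(4))
E
python3 - <<'E'
from look import *
C=cam("wrist");save("w2.png",C["im"]);print(C["s"]["position"],C["s"]["eef_rot"])
mats(C,{k:G[k] for k in("m1","m2","m3")})
tops(C,[("65",(.613,.1467),.081),("90",(.440,.3),.09)])
for n in("scene","side"): tops(cam(n),[("65",(.613,.1467),.081)])
E
```

```text
[0.5486769  0.14754919 0.28274294] [ 2.80265123e+00  1.41806420e+00 -9.44899027e-04]
m1 t 127.0 ell [ 0.6467 -0.128 ] [0.0605 0.0948] mom 0.6467 -0.1273 circ 0.6397 -0.1298 r0.0478
m2 t 127.0 ell [ 0.6457 -0.0352] [0.0914 0.0956] mom 0.6457 -0.0358 circ 0.6451 -0.0330 r0.0500
m3 t 127.0 ell [0.6165 0.0495] [0.0792 0.0841] mom 0.6175 0.0496 circ 0.6125 0.0495 r0.0460
65 1810 [array([0.6132, 0.146 ]), np.float64(0.0284)] 0.079
90 1064 [array([0.4401, 0.3004]), np.float64(0.021)] 0.0882
65 391 [array([0.6158, 0.1479]), np.float64(0.0298)] 0.0797
65 221 [array([0.6126, 0.1437]), np.float64(0.0286)] 0.0798
```

View pics/w2.png

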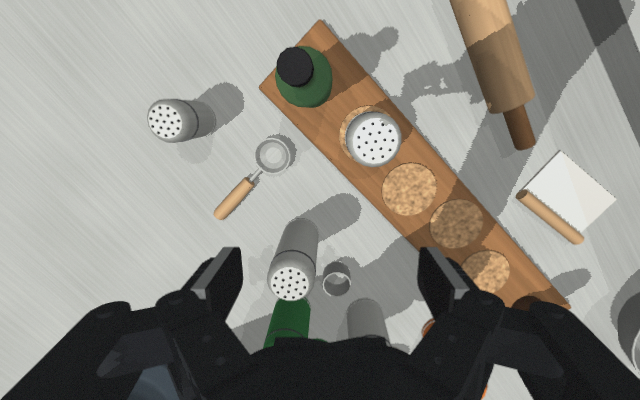

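The wrist picture shows shaker_65 standing centred on mat_4 at (372,138), at (0.613, 0.146). The slim one, shaker_90, is at (170,120), at (0.440, 0.300), and the strainer at (255,175) lies to its right. I'm going for shaker_90.

apply_moves:
  plan:
    - {"delta_pos":[-0.2,0.3,0],"angular":[0,0,0.08],"fingers":1}
    - {"delta_pos":[-0.4,0.5,0],"angular":[0,0,0.16],"fingers":1}
    - {"delta_pos":[-0.6,0.8,0],"angular":[0,0,0.24],"fingers":1}
    - {"delta_pos":[-0.9,1,0],"angular":[0,0,0.32],"fingers":1}
    - {"delta_pos":[-0.9,1,0],"angular":[0,0,0.4],"fingers":1}
    - {"delta_pos":[-0.9,1,0],"angular":[0,0,0.4],"fingers":1}
    - {"delta_pos":[-0.9,1,0],"angular":[0,0,0.4],"fingers":1}

```text
t: 10.4
position: [0.446, 0.2657, 0.281]
eef_rot: [2.238, 2.205, 0.0]
contact_force: [-0.0, 0.1, -0.0]
gripper_width: 0.0854
finger_force: 0.0
```

apply_moves:
  plan:
    - {"delta_pos":[0,0.15,0],"angular":[0,0,0],"fingers":1}
    - {"delta_pos":[0,0.27,-0.2],"angular":[0,0,0],"fingers":1}
    - {"delta_pos":[0,0.27,-0.5],"angular":[0,0,0],"fingers":1}
    - {"delta_pos":[0,0.27,-0.8],"angular":[0,0,0],"fingers":1}
    - {"delta_pos":[0,0.27,-1],"angular":[0,0,0],"fingers":1}
    - {"delta_pos":[0,0.27,-1],"angular":[0,0,0],"fingers":1}
    - {"delta_pos":[0,0.27,-1],"angular":[0,0,0],"fingers":1}

```text
t: 11.1
position: [0.4458, 0.2986, 0.1613]
eef_rot: [-2.235, -2.207, -0.0]
contact_force: [-0.1, 1.2, 0.9]
gripper_width: 0.0855
finger_force: 0.0
```

```bash
python3 - <<'E'
from look import *
C=cam("wrist");print(C["s"]["position"],C["s"]["eef_rot"])
tops(C,[("90",(.440,.3),.09)])
E
```

```text
[0.44575486 0.29857791 0.16132394] [-2.23546236e+00 -2.20695834e+00 -1.51191090e-04]
90 1953 [array([0.4393, 0.3013]), np.float64(0.0204)] 0.088
```

apply_moves:
  plan:
    - {"delta_pos":[-0.05,0.02,0],"angular":[0,0,0],"fingers":1}
    - {"delta_pos":[-0.05,0.02,-0.2],"angular":[0,0,0],"fingers":1}
    - {"delta_pos":[-0.05,0.02,-0.4],"angular":[0,0,0],"fingers":1}
    - {"delta_pos":[-0.05,0.02,-0.6],"angular":[0,0,0],"fingers":1}
    - {"delta_pos":[-0.05,0.02,-0.8],"angular":[0,0,0],"fingers":1}
    - {"delta_pos":[-0.05,0.02,-1],"angular":[0,0,0],"fingers":1}
    - {"delta_pos":[-0.05,0.02,-1],"angular":[0,0,0],"fingers":0.8}
    - {"delta_pos":[-0.05,0.02,-1],"angular":[0,0,0],"fingers":0.6}
    - {"delta_pos":[-0.05,0.02,-1],"angular":[0,0,0],"fingers":0.35}
    - {"delta_pos":[-0.05,0.02,-1],"angular":[0,0,0],"fingers":0.35}
    - {"delta_pos":[-0.05,0.02,-1],"angular":[0,0,0],"fingers":0.35}
    - {"delta_pos":[-0.05,0.02,-1],"angular":[0,0,0],"fingers":0.35}
    - {"delta_pos":[-0.05,0.02,-1],"angular":[0,0,0],"fingers":0.35}
    - {"delta_pos":[-0.05,0.02,-1],"angular":[0,0,0],"fingers":0.35}
  force: 40

```text
t: 12.55
position: [0.4395, 0.3023, 0.0431]
eef_rot: [2.232, 2.21, 0.005]
contact_force: [-2.2, 0.1, 7.0]
gripper_width: 0.0469
finger_force: 41.4
```

apply_moves:
  plan:
    - {"delta_pos":[0,0,0.1],"angular":[0,0,0],"fingers":0.35}
    - {"delta_pos":[0,0,0.3],"angular":[0,0,0],"fingers":0.35}
    - {"delta_pos":[0,0,0.5],"angular":[0,0,0],"fingers":0.35}
    - {"delta_pos":[0,0,0.8],"angular":[0,0,0],"fingers":0.35}
    - {"delta_pos":[0,0,1],"angular":[0,0,0],"fingers":0.35}

```text
t: 13.05
position: [0.4391, 0.3018, 0.1642]
eef_rot: [2.232, 2.21, 0.005]
contact_force: [1.4, 0.0, -0.1]
gripper_width: 0.0473
finger_force: 41.4
```

apply_moves:
  plan:
    - {"delta_pos":[0,-0.1,0.2],"angular":[0,0,0],"fingers":0.35}
    - {"delta_pos":[0,-0.3,0.4],"angular":[0,0,0],"fingers":0.35}
    - {"delta_pos":[0,-0.6,0.6],"angular":[0,0,0],"fingers":0.35}
    - {"delta_pos":[0.1,-0.9,0.7],"angular":[0,0,0],"fingers":0.35}
    - {"delta_pos":[0.3,-1,0.7],"angular":[0,0,0],"fingers":0.35}

```text
t: 13.55
position: [0.4749, 0.1779, 0.2481]
eef_rot: [2.232, 2.203, 0.003]
contact_force: [1.5, 0.7, -1.3]
gripper_width: 0.0472
finger_force: 41.5
```

apply_moves:
  plan:
    - {"delta_pos":[0.2,-0.3,0],"angular":[0,0,0],"fingers":0.35}
    - {"delta_pos":[0.4,-0.6,0],"angular":[0,0,0],"fingers":0.35}
    - {"delta_pos":[0.7,-0.9,0],"angular":[0,0,0],"fingers":0.35}
    - {"delta_pos":[0.9,-1,0],"angular":[0,0,0],"fingers":0.35}
    - {"delta_pos":[0.9,-1,0],"angular":[0,0,0],"fingers":0.35}
    - {"delta_pos":[0.9,-1,0],"angular":[0,0,0],"fingers":0.35}

```text
t: 14.15
position: [0.5823, 0.0613, 0.2454]
eef_rot: [-2.232, -2.209, -0.0]
contact_force: [0.5, 0.7, -0.9]
gripper_width: 0.0467
finger_force: 41.5
```

```bash
python3 - <<'E'
from h import *
C=cam("wrist");save("w3.png",C["im"]);print(C["s"]["position"],C["s"]["eef_rot"])
np.savez("pics/w3.npz",**{k:C[k] for k in("im","d","K","k1","R","c")})
E
```

```text
[0.58225482 0.06132027 0.24543492] [-2.23230218e+00 -2.20911290e+00 -4.44313246e-04]
```

View pics/w3.png

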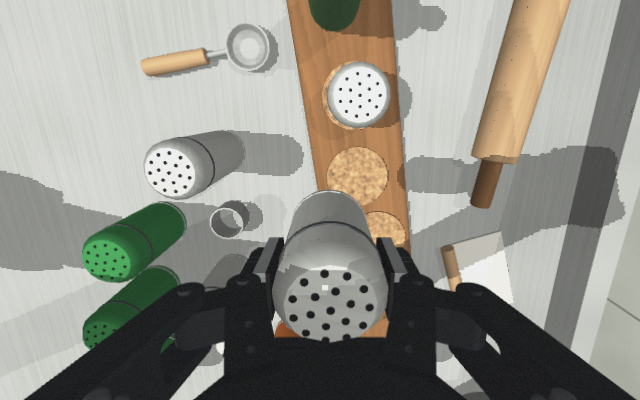

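```bash
python3 - <<'E'
from h import *
C=dict(np.load("pics/w3.npz"))
p=plane(C,[(326,177),(388,177),(357,147),(357,177)],.016);print(p.round(4))
S=dict(np.load("pics/scene.npz"))  # crop-derived centres: pixel=140..,170.. /3
print(plane(S,[(170+211/3,140+285/3),(170+320/3,140+313/3),(170+427/3,140+304/3)],.016).round(4))
E
```

```text
[[0.5788 0.0497 0.016 ]
 [0.6579 0.0489 0.016 ]
 [0.6177 0.0873 0.016 ]
 [0.6183 0.0493 0.016 ]]
[[ 0.6401 -0.1308  0.016 ]
 [ 0.6463 -0.0337  0.016 ]
 [ 0.6197  0.0519  0.016 ]]
```

The wrist picture shows shaker_90 held upright and mat_3 at (357,177), which casts to (0.618, 0.049). I'm lowering it there.

apply_moves:
  plan:
    - {"delta_pos":[0.1,-0.03,0],"angular":[0,0,0],"fingers":0.35}
    - {"delta_pos":[0.2,-0.07,0],"angular":[0,0,0],"fingers":0.35}
    - {"delta_pos":[0.3,-0.1,-0.2],"angular":[0,0,0],"fingers":0.35}
    - {"delta_pos":[0.3,-0.1,-0.4],"angular":[0,0,0],"fingers":0.35}
    - {"delta_pos":[0.3,-0.1,-0.6],"angular":[0,0,0],"fingers":0.35}
    - {"delta_pos":[0.3,-0.1,-0.8],"angular":[0,0,0],"fingers":0.35}
    - {"delta_pos":[0.3,-0.1,-1],"angular":[0,0,0],"fingers":0.35}
    - {"delta_pos":[0.3,-0.1,-1],"angular":[0,0,0],"fingers":0.35}
    - {"delta_pos":[0.3,-0.1,-1],"angular":[0,0,0],"fingers":0.35}

```text
t: 15.1
position: [0.6192, 0.0494, 0.1254]
eef_rot: [-2.232, -2.211, -0.0]
contact_force: [-0.2, 0.7, -0.5]
gripper_width: 0.0472
finger_force: 41.6
```

apply_moves:
  plan:
    - {"delta_pos":[-0.01,0,-0.15],"angular":[0,0,0],"fingers":0.35}
    - {"delta_pos":[-0.01,0,-0.3],"angular":[0,0,0],"fingers":0.35}
    - {"delta_pos":[-0.01,0,-0.4],"angular":[0,0,0],"fingers":0.35}
    - {"delta_pos":[-0.01,0,-0.47],"angular":[0,0,0],"fingers":0.35}
    - {"delta_pos":[-0.01,0,-0.51],"angular":[0,0,0],"fingers":0.35}
    - {"delta_pos":[-0.01,0,-0.54],"angular":[0,0,0],"fingers":0.35}
    - {"delta_pos":[-0.01,0,-0.54],"angular":[0,0,0],"fingers":0.35}
    - {"delta_pos":[-0.01,0,-0.54],"angular":[0,0,0],"fingers":0.35}

```text
t: 15.9
position: [0.6178, 0.0494, 0.0608]
eef_rot: [2.232, 2.21, 0.001]
contact_force: [-0.4, -0.4, -1.2]
gripper_width: 0.0473
finger_force: 41.6
```

apply_moves:
  plan:
    - {"delta_pos":[0,0,-0.01],"angular":[0,0,0],"fingers":0.35}
    - {"delta_pos":[0,0,-0.015],"angular":[0,0,0],"fingers":0.35}
    - {"delta_pos":[0,0,-0.015],"angular":[0,0,0],"fingers":0.35}

```text
t: 16.2
position: [0.6177, 0.0493, 0.0592]
eef_rot: [2.232, 2.21, 0.001]
contact_force: [-1.4, -0.1, 2.5]
gripper_width: 0.0473
finger_force: 41.8
```

apply_moves:
  plan:
    - {"delta_pos":[0,0,-0.01],"angular":[0,0,0],"fingers":0.6}
    - {"delta_pos":[0,0,-0.01],"angular":[0,0,0],"fingers":0.75}
    - {"delta_pos":[0,0,-0.01],"angular":[0,0,0],"fingers":0.9}
    - {"delta_pos":[0,0,-0.01],"angular":[0,0,0],"fingers":0.9}
    - {"delta_pos":[0,0,-0.01],"angular":[0,0,0],"fingers":0.9}
    - {"delta_pos":[0,0,0.2],"angular":[0,0,0],"fingers":0.9}
    - {"delta_pos":[0,0,0.5],"angular":[0,0,0],"fingers":0.9}
    - {"delta_pos":[0,0,0.8],"angular":[0,0,0],"fingers":1}
    - {"delta_pos":[0,0,1],"angular":[0,0,0],"fingers":1}

```text
t: 17.1
position: [0.6183, 0.0497, 0.1812]
eef_rot: [2.231, 2.209, 0.004]
contact_force: [0.3, 1.5, 0.4]
gripper_width: 0.0851
finger_force: 0.0
```

apply_moves:
  plan:
    - {"delta_pos":[0,0,0.3],"angular":[0,0,0],"fingers":1}
    - {"delta_pos":[-0.2,-0.2,0.6],"angular":[0,0,0],"fingers":1}
    - {"delta_pos":[-0.5,-0.4,0.7],"angular":[0,0,0],"fingers":1}
    - {"delta_pos":[-0.8,-0.7,0.7],"angular":[0,0,0],"fingers":1}
    - {"delta_pos":[-1,-0.8,0.7],"angular":[0,0,0],"fingers":1}
    - {"delta_pos":[-1,-0.8,0.7],"angular":[0,0,0],"fingers":1}

```text
t: 17.7
position: [0.4944, -0.0496, 0.2627]
eef_rot: [2.237, 2.204, -0.005]
contact_force: [0.2, 0.5, 0.1]
gripper_width: 0.0854
finger_force: 0.0
```

```bash
python3 - <<'E'
from look import *
C=cam("wrist");save("w4.png",C["im"]);print(C["s"]["position"],C["s"]["eef_rot"])
np.savez("pics/w4.npz",**{k:C[k] for k in("im","d","K","k1","R","c")})
I=[("90",(.618,.049),.106),("115",(.445,-.094),.115),("140",(.448,.082),.14)]
tops(C,I)
for n in("scene","side"): tops(cam(n),I[:1])
E
```

```text
[ 0.49440567 -0.04962277  0.26265793] [ 2.23720762  2.20407537 -0.00474252]
90 1500 [array([0.6177, 0.0481]), np.float64(0.0209)] 0.1041
115 1704 [array([ 0.4449, -0.0931]), np.float64(0.0261)] 0.1131
140 2800 [array([0.4479, 0.0821]), np.float64(0.0239)] 0.1381
90 209 [array([0.6181, 0.0504]), np.float64(0.0218)] 0.1045
90 135 [array([0.6153, 0.0458]), np.float64(0.0202)] 0.1048
```

View pics/w4.png

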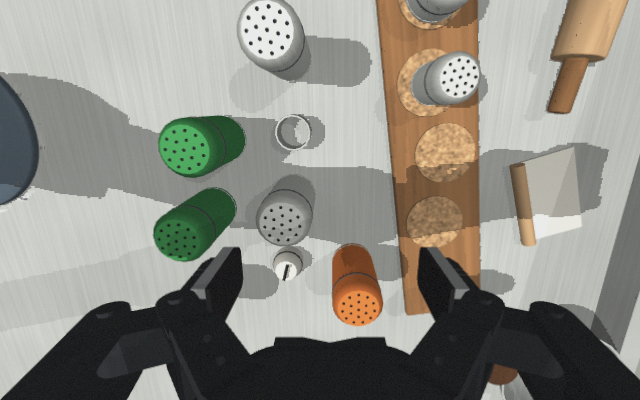

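The wrist picture shows shaker_90 centred on mat_3. Steel shaker_115 is at (285,217), with the green ones at (188,147) and (178,240) and the orange one at (357,305) apart from it. Mat_2 is at (446,152) and mat_1 at (435,222). I'm going for shaker_115.

apply_moves:
  plan:
    - {"delta_pos":[-0.2,-0.18,0],"angular":[0,0,0],"fingers":1}
    - {"delta_pos":[-0.41,-0.36,0],"angular":[0,0,0],"fingers":1}
    - {"delta_pos":[-0.41,-0.36,-0.3],"angular":[0,0,0],"fingers":1}
    - {"delta_pos":[-0.41,-0.36,-0.6],"angular":[0,0,0],"fingers":1}
    - {"delta_pos":[-0.41,-0.36,-0.85],"angular":[0,0,0],"fingers":1}
    - {"delta_pos":[-0.41,-0.36,-0.85],"angular":[0,0,0],"fingers":1}
    - {"delta_pos":[-0.41,-0.36,-0.85],"angular":[0,0,0],"fingers":1}

```text
t: 18.55
position: [0.4494, -0.0889, 0.1608]
eef_rot: [-2.23, -2.212, -0.001]
contact_force: [0.6, -0.4, 0.4]
gripper_width: 0.0855
finger_force: 0.0
```

```bash
python3 - <<'E'
from look import *
C=dict(np.load("pics/w4.npz"));print(plane(C,[(446.5,152.5),(435,222),(416,152),(477,152),(407,222),(463,222)],.016).round(4))
C=cam("wrist");print(C["s"]["position"]);tops(C,[("115",(.445,-.094),.115)])
E
```

```text
[[ 0.6477 -0.0356  0.016 ]
 [ 0.6412 -0.1324  0.016 ]
 [ 0.6081 -0.0344  0.016 ]
 [ 0.6871 -0.0356  0.016 ]
 [ 0.6023 -0.1319  0.016 ]
 [ 0.6801 -0.1329  0.016 ]]
[ 0.44937408 -0.08892477  0.16077249]
115 3980 [array([ 0.4444, -0.0928]), np.float64(0.0264)] 0.1131
```

apply_moves:
  plan:
    - {"delta_pos":[-0.04,-0.035,0],"angular":[0,0,0],"fingers":1}
    - {"delta_pos":[-0.04,-0.035,-0.15],"angular":[0,0,0],"fingers":1}
    - {"delta_pos":[-0.04,-0.035,-0.35],"angular":[0,0,0],"fingers":1}
    - {"delta_pos":[-0.04,-0.035,-0.55],"angular":[0,0,0],"fingers":1}
    - {"delta_pos":[-0.04,-0.035,-0.75],"angular":[0,0,0],"fingers":1}
    - {"delta_pos":[-0.04,-0.035,-0.85],"angular":[0,0,0],"fingers":1}
    - {"delta_pos":[-0.04,-0.035,-0.85],"angular":[0,0,0],"fingers":1}
    - {"delta_pos":[-0.04,-0.035,-0.85],"angular":[0,0,0],"fingers":0.8}
    - {"delta_pos":[-0.04,-0.035,-0.85],"angular":[0,0,0],"fingers":0.5}
    - {"delta_pos":[-0.04,-0.035,-0.85],"angular":[0,0,0],"fingers":0.45}
    - {"delta_pos":[-0.04,-0.035,-0.85],"angular":[0,0,0],"fingers":0.45}
    - {"delta_pos":[-0.04,-0.035,-0.85],"angular":[0,0,0],"fingers":0.45}
    - {"delta_pos":[-0.04,-0.035,-0.85],"angular":[0,0,0],"fingers":0.45}
    - {"delta_pos":[-0.04,-0.035,-0.85],"angular":[0,0,0],"fingers":0.45}
  force: 40

```text
t: 20.0
position: [0.4442, -0.0944, 0.06]
eef_rot: [2.231, 2.209, 0.001]
contact_force: [-1.5, -0.0, 5.8]
gripper_width: 0.059
finger_force: 42.2
```

apply_moves:
  plan:
    - {"delta_pos":[0,0,0.1],"angular":[0,0,0],"fingers":0.45}
    - {"delta_pos":[0,0,0.3],"angular":[0,0,0],"fingers":0.45}
    - {"delta_pos":[0,0,0.6],"angular":[0,0,0],"fingers":0.45}
    - {"delta_pos":[0,0,0.9],"angular":[0,0,0],"fingers":0.45}
    - {"delta_pos":[0.1,0,1],"angular":[0,0,0],"fingers":0.45}
    - {"delta_pos":[0.3,0.1,1],"angular":[0,0,0],"fingers":0.45}
    - {"delta_pos":[0.6,0.2,1],"angular":[0,0,0],"fingers":0.45}
    - {"delta_pos":[0.85,0.25,1],"angular":[0,0,0],"fingers":0.45}
    - {"delta_pos":[0.85,0.25,1],"angular":[0,0,0],"fingers":0.45}

```text
t: 20.9
position: [0.5491, -0.0624, 0.1798]
eef_rot: [2.229, 2.212, 0.008]
contact_force: [-0.4, 0.1, -1.3]
gripper_width: 0.0592
finger_force: 44.0
```

apply_moves:
  plan:
    - {"delta_pos":[0.2,0.05,0],"angular":[0,0,0],"fingers":0.45}
    - {"delta_pos":[0.4,0.1,0],"angular":[0,0,0],"fingers":0.45}
    - {"delta_pos":[0.6,0.17,0],"angular":[0,0,0],"fingers":0.45}
    - {"delta_pos":[0.75,0.23,0],"angular":[0,0,0],"fingers":0.45}
    - {"delta_pos":[0.85,0.23,0],"angular":[0,0,0],"fingers":0.45}
    - {"delta_pos":[0.85,0.23,0],"angular":[0,0,0],"fingers":0.45}
    - {"delta_pos":[0.85,0.23,0],"angular":[0,0,0],"fingers":0.45}

```text
t: 21.6
position: [0.6463, -0.0375, 0.1785]
eef_rot: [-2.233, -2.209, 0.002]
contact_force: [0.0, 0.8, -2.4]
gripper_width: 0.0593
finger_force: 44.1
```

apply_moves:
  plan:
    - {"delta_pos":[0.01,0.01,-0.15],"angular":[0,0,0],"fingers":0.45}
    - {"delta_pos":[0.01,0.01,-0.3],"angular":[0,0,0],"fingers":0.45}
    - {"delta_pos":[0.01,0.01,-0.45],"angular":[0,0,0],"fingers":0.45}
    - {"delta_pos":[0.01,0.01,-0.6],"angular":[0,0,0],"fingers":0.45}
    - {"delta_pos":[0.01,0.01,-0.7],"angular":[0,0,0],"fingers":0.45}
    - {"delta_pos":[0.01,0.01,-0.78],"angular":[0,0,0],"fingers":0.45}
    - {"delta_pos":[0.01,0.01,-0.82],"angular":[0,0,0],"fingers":0.45}
    - {"delta_pos":[0.01,0.01,-0.84],"angular":[0,0,0],"fingers":0.45}
    - {"delta_pos":[0.01,0.01,-0.84],"angular":[0,0,0],"fingers":0.45}
    - {"delta_pos":[0.01,0.01,-0.84],"angular":[0,0,0],"fingers":0.45}

```text
t: 22.6
position: [0.6491, -0.0352, 0.0784]
eef_rot: [2.232, 2.21, 0.001]
contact_force: [-0.4, -0.4, -1.5]
gripper_width: 0.0593
finger_force: 44.2
```

apply_moves:
  plan:
    - {"delta_pos":[0,0,-0.01],"angular":[0,0,0],"fingers":0.45}
    - {"delta_pos":[0,0,-0.015],"angular":[0,0,0],"fingers":0.45}
    - {"delta_pos":[0,0,-0.015],"angular":[0,0,0],"fingers":0.45}

```text
t: 22.9
position: [0.6488, -0.0353, 0.0762]
eef_rot: [2.232, 2.21, 0.001]
contact_force: [0.2, 0.1, -2.0]
gripper_width: 0.0591
finger_force: 44.2
```

apply_moves:
  plan:
    - {"delta_pos":[-0.01,-0.01,-0.005],"angular":[0,0,0],"fingers":0.45}
    - {"delta_pos":[-0.01,-0.01,-0.01],"angular":[0,0,0],"fingers":0.45}
    - {"delta_pos":[-0.01,-0.01,-0.01],"angular":[0,0,0],"fingers":0.45}

```text
t: 23.2
position: [0.6485, -0.0357, 0.0761]
eef_rot: [2.231, 2.21, 0.004]
contact_force: [-0.1, 1.0, 6.4]
gripper_width: 0.0593
finger_force: 44.4
```

Contact made. I'll release, rise and head for shaker_140 at (0.448, 0.082).

apply_moves:
  plan:
    - {"delta_pos":[0,0,0],"angular":[0,0,0],"fingers":0.72}
    - {"delta_pos":[0,0,0],"angular":[0,0,0],"fingers":0.85}
    - {"delta_pos":[0,0,0],"angular":[0,0,0],"fingers":0.95}
    - {"delta_pos":[0,0,0],"angular":[0,0,0],"fingers":0.95}
    - {"delta_pos":[0,0,0],"angular":[0,0,0],"fingers":0.95}
    - {"delta_pos":[0,0,0.15],"angular":[0,0,0],"fingers":0.95}
    - {"delta_pos":[0,0,0.4],"angular":[0,0,0],"fingers":0.95}
    - {"delta_pos":[0,0,0.7],"angular":[0,0,0],"fingers":1}
    - {"delta_pos":[0,0,1],"angular":[0,0,0],"fingers":1}

```text
t: 24.1
position: [0.647, -0.0366, 0.1956]
eef_rot: [-2.232, -2.21, 0.001]
contact_force: [0.6, -0.1, 0.4]
gripper_width: 0.085
finger_force: 0.0
```

apply_moves:
  plan:
    - {"delta_pos":[0,0,0.3],"angular":[0,0,0],"fingers":1}
    - {"delta_pos":[-0.2,0.1,0.5],"angular":[0,0,0],"fingers":1}
    - {"delta_pos":[-0.5,0.3,0.5],"angular":[0,0,0],"fingers":1}
    - {"delta_pos":[-0.8,0.4,0.5],"angular":[0,0,0],"fingers":1}
    - {"delta_pos":[-1,0.5,0.5],"angular":[0,0,0],"fingers":1}
    - {"delta_pos":[-1,0.5,0.5],"angular":[0,0,0],"fingers":1}

```text
t: 24.7
position: [0.5244, 0.0256, 0.2552]
eef_rot: [2.228, 2.215, -0.002]
contact_force: [0.4, 0.6, -0.4]
gripper_width: 0.0851
finger_force: 0.0
```

apply_moves:
  plan:
    - {"delta_pos":[-0.2,0.1,0],"angular":[0,0,0],"fingers":1}
    - {"delta_pos":[-0.4,0.25,0],"angular":[0,0,0],"fingers":1}
    - {"delta_pos":[-0.65,0.4,0],"angular":[0,0,0],"fingers":1}
    - {"delta_pos":[-0.65,0.47,0],"angular":[0,0,0],"fingers":1}
    - {"delta_pos":[-0.65,0.47,0],"angular":[0,0,0],"fingers":1}
    - {"delta_pos":[-0.65,0.47,0],"angular":[0,0,0],"fingers":1}

```text
t: 25.3
position: [0.4507, 0.0792, 0.2549]
eef_rot: [2.233, 2.209, 0.001]
contact_force: [0.8, -0.0, 0.1]
gripper_width: 0.0854
finger_force: 0.0
```

```bash
python3 - <<'E'
from look import *
C=cam("wrist");print(C["s"]["position"],C["s"]["eef_rot"])
tops(C,[("140",(.448,.082),.14)])
for n in("scene","side"): tops(cam(n),[("115",(.648,-.035),.131)])
E
```

```text
[0.45073093 0.07920558 0.25490647] [2.23302052e+00 2.20910329e+00 1.33265390e-03]
140 1879 [array([0.4477, 0.0832]), np.float64(0.0234)] 0.138
115 367 [array([ 0.6496, -0.0328]), np.float64(0.0273)] 0.1296
115 254 [array([ 0.6466, -0.0377]), np.float64(0.026)] 0.1298
```

apply_moves:
  plan:
    - {"delta_pos":[-0.025,0.03,0],"angular":[0,0,0],"fingers":1}
    - {"delta_pos":[-0.025,0.03,-0.2],"angular":[0,0,0],"fingers":1}
    - {"delta_pos":[-0.025,0.03,-0.45],"angular":[0,0,0],"fingers":1}
    - {"delta_pos":[-0.025,0.03,-0.7],"angular":[0,0,0],"fingers":1}
    - {"delta_pos":[-0.025,0.03,-0.8],"angular":[0,0,0],"fingers":1}
    - {"delta_pos":[-0.025,0.03,-0.8],"angular":[0,0,0],"fingers":1}
    - {"delta_pos":[-0.025,0.03,-0.8],"angular":[0,0,0],"fingers":1}

```text
t: 26.15
position: [0.4472, 0.0838, 0.1596]
eef_rot: [2.232, 2.21, 0.002]
contact_force: [-0.2, 0.6, 0.5]
gripper_width: 0.0855
finger_force: 0.0
```

apply_moves:
  plan:
    - {"delta_pos":[0,0,-0.15],"angular":[0,0,0],"fingers":1}
    - {"delta_pos":[0,0,-0.3],"angular":[0,0,0],"fingers":1}
    - {"delta_pos":[0,0,-0.45],"angular":[0,0,0],"fingers":1}
    - {"delta_pos":[0,0,-0.6],"angular":[0,0,0],"fingers":1}
    - {"delta_pos":[0,0,-0.65],"angular":[0,0,0],"fingers":1}
    - {"delta_pos":[0,0,-0.65],"angular":[0,0,0],"fingers":1}
    - {"delta_pos":[0,0,-0.65],"angular":[0,0,0],"fingers":0.8}
    - {"delta_pos":[0,0,-0.65],"angular":[0,0,0],"fingers":0.5}
    - {"delta_pos":[0,0,-0.65],"angular":[0,0,0],"fingers":0.4}
    - {"delta_pos":[0,0,-0.65],"angular":[0,0,0],"fingers":0.4}
    - {"delta_pos":[0,0,-0.65],"angular":[0,0,0],"fingers":0.4}
    - {"delta_pos":[0,0,-0.65],"angular":[0,0,0],"fingers":0.4}
    - {"delta_pos":[0,0,-0.65],"angular":[0,0,0],"fingers":0.4}
    - {"delta_pos":[0,0,-0.65],"angular":[0,0,0],"fingers":0.4}
  force: 40

```text
t: 27.55
position: [0.447, 0.0837, 0.0819]
eef_rot: [2.232, 2.209, 0.002]
contact_force: [-1.8, -0.3, 5.6]
gripper_width: 0.053
finger_force: 41.1
```

apply_moves:
  plan:
    - {"delta_pos":[0,0,0.1],"angular":[0,0,0],"fingers":0.4}
    - {"delta_pos":[0,0,0.3],"angular":[0,0,0],"fingers":0.4}
    - {"delta_pos":[0,0,0.6],"angular":[0,0,0],"fingers":0.4}
    - {"delta_pos":[0,0,0.9],"angular":[0,0,0],"fingers":0.4}
    - {"delta_pos":[0,0,1],"angular":[0,0,0],"fingers":0.4}
    - {"delta_pos":[0,0,1],"angular":[0,0,0],"fingers":0.4}

```text
t: 28.15
position: [0.4473, 0.0835, 0.2024]
eef_rot: [2.231, 2.208, 0.005]
contact_force: [-0.6, -0.2, -3.5]
gripper_width: 0.053
finger_force: 43.4
```

apply_moves:
  plan:
    - {"delta_pos":[0,0,0.2],"angular":[0,0,0],"fingers":0.4}
    - {"delta_pos":[0.1,-0.1,0.4],"angular":[0,0,0],"fingers":0.4}
    - {"delta_pos":[0.3,-0.3,0.4],"angular":[0,0,0],"fingers":0.4}
    - {"delta_pos":[0.5,-0.55,0.4],"angular":[0,0,0],"fingers":0.4}
    - {"delta_pos":[0.7,-0.8,0.4],"angular":[0,0,0],"fingers":0.4}
    - {"delta_pos":[0.8,-0.95,0.4],"angular":[0,0,0],"fingers":0.4}
    - {"delta_pos":[0.8,-1,0.4],"angular":[0,0,0],"fingers":0.4}

```text
t: 28.85
position: [0.5425, -0.0392, 0.2463]
eef_rot: [-2.234, -2.204, 0.004]
contact_force: [0.2, -0.1, -3.3]
gripper_width: 0.0529
finger_force: 43.9
```

apply_moves:
  plan:
    - {"delta_pos":[0.2,-0.2,0],"angular":[0,0,0],"fingers":0.4}
    - {"delta_pos":[0.4,-0.4,0],"angular":[0,0,0],"fingers":0.4}
    - {"delta_pos":[0.6,-0.6,0],"angular":[0,0,0],"fingers":0.4}
    - {"delta_pos":[0.75,-0.75,0],"angular":[0,0,0],"fingers":0.4}
    - {"delta_pos":[0.8,-0.8,0],"angular":[0,0,0],"fingers":0.4}
    - {"delta_pos":[0.8,-0.8,0],"angular":[0,0,0],"fingers":0.4}
    - {"delta_pos":[0.8,-0.8,0],"angular":[0,0,0],"fingers":0.4}

```text
t: 29.55
position: [0.6372, -0.1303, 0.2481]
eef_rot: [-2.228, -2.211, 0.001]
contact_force: [-1.2, 0.2, -4.1]
gripper_width: 0.0529
finger_force: 44.1
```

apply_moves:
  plan:
    - {"delta_pos":[0.03,-0.015,-0.1],"angular":[0,0,0],"fingers":0.4}
    - {"delta_pos":[0.03,-0.015,-0.3],"angular":[0,0,0],"fingers":0.4}
    - {"delta_pos":[0.03,-0.015,-0.5],"angular":[0,0,0],"fingers":0.4}
    - {"delta_pos":[0.03,-0.015,-0.7],"angular":[0,0,0],"fingers":0.4}
    - {"delta_pos":[0.03,-0.015,-0.85],"angular":[0,0,0],"fingers":0.4}
    - {"delta_pos":[0.03,-0.015,-0.95],"angular":[0,0,0],"fingers":0.4}
    - {"delta_pos":[0.03,-0.015,-1],"angular":[0,0,0],"fingers":0.4}
    - {"delta_pos":[0.03,-0.015,-1],"angular":[0,0,0],"fingers":0.4}
    - {"delta_pos":[0.03,-0.015,-1],"angular":[0,0,0],"fingers":0.4}

```text
t: 30.45
position: [0.6426, -0.1342, 0.1296]
eef_rot: [2.231, 2.21, 0.002]
contact_force: [0.6, -0.6, -3.2]
gripper_width: 0.0529
finger_force: 44.1
```

apply_moves:
  plan:
    - {"delta_pos":[-0.01,0.01,-0.1],"angular":[0,0,0],"fingers":0.4}
    - {"delta_pos":[-0.01,0.01,-0.18],"angular":[0,0,0],"fingers":0.4}
    - {"delta_pos":[-0.01,0.01,-0.23],"angular":[0,0,0],"fingers":0.4}
    - {"delta_pos":[-0.01,0.01,-0.25],"angular":[0,0,0],"fingers":0.4}
    - {"delta_pos":[-0.01,0.01,-0.25],"angular":[0,0,0],"fingers":0.4}
    - {"delta_pos":[-0.01,0.01,-0.25],"angular":[0,0,0],"fingers":0.4}

```text
t: 31.05
position: [0.6412, -0.1332, 0.0988]
eef_rot: [2.232, 2.21, 0.001]
contact_force: [-0.3, 0.3, -2.7]
gripper_width: 0.053
finger_force: 44.2
```

apply_moves:
  plan:
    - {"delta_pos":[0,0,-0.01],"angular":[0,0,0],"fingers":0.4}
    - {"delta_pos":[0,0,-0.015],"angular":[0,0,0],"fingers":0.4}
    - {"delta_pos":[0,0,-0.015],"angular":[0,0,0],"fingers":0.4}

```text
t: 31.35
position: [0.6413, -0.1331, 0.098]
eef_rot: [2.232, 2.21, 0.001]
contact_force: [-2.5, -0.4, 4.5]
gripper_width: 0.0532
finger_force: 44.7
```

Contact made. I'll release and back off.

apply_moves:
  plan:
    - {"delta_pos":[0,0,-0.003],"angular":[0,0,0],"fingers":0.66}
    - {"delta_pos":[0,0,-0.003],"angular":[0,0,0],"fingers":0.8}
    - {"delta_pos":[0,0,-0.003],"angular":[0,0,0],"fingers":0.9}
    - {"delta_pos":[0,0,-0.003],"angular":[0,0,0],"fingers":0.9}
    - {"delta_pos":[0,0,-0.003],"angular":[0,0,0],"fingers":0.9}
    - {"delta_pos":[0,0,0.15],"angular":[0,0,0],"fingers":0.9}
    - {"delta_pos":[0,0,0.4],"angular":[0,0,0],"fingers":0.9}
    - {"delta_pos":[0,0,0.7],"angular":[0,0,0],"fingers":0.9}
    - {"delta_pos":[0,0,1],"angular":[0,0,0],"fingers":0.9}

```text
t: 32.25
position: [0.6405, -0.1331, 0.2179]
eef_rot: [-2.232, -2.21, 0.0]
contact_force: [0.3, 0.3, 0.4]
gripper_width: 0.0769
finger_force: 0.0
```

apply_moves:
  plan:
    - {"delta_pos":[0,0,0.4],"angular":[0,0,0],"fingers":0.9}
    - {"delta_pos":[-0.2,0,0.6],"angular":[0,0,0],"fingers":0.9}
    - {"delta_pos":[-0.5,0,0.6],"angular":[0,0,0],"fingers":0.9}
    - {"delta_pos":[-0.8,0,0.6],"angular":[0,0,0],"fingers":0.9}
    - {"delta_pos":[-1,0,0.6],"angular":[0,0,0],"fingers":0.9}
    - {"delta_pos":[-1,0,0.6],"angular":[0,0,0],"fingers":0.9}

```text
t: 32.85
position: [0.5181, -0.1335, 0.2894]
eef_rot: [2.234, 2.208, -0.003]
contact_force: [0.4, -0.9, -0.4]
gripper_width: 0.0767
finger_force: 0.0
```

```bash
python3 - <<'E'
from look import *
I=[("140",(.641,-.133),.156),("115",(.648,-.035),.131),("90",(.618,.049),.106),("65",(.613,.146),.081),("oil",(.589,.241),.203),("mill",(.664,-.234),.174)]
for n in("scene","side","wrist"):
    C=cam(n);print(n);tops(C,I)
    if n=="scene": save("s2.png",cv2.resize(C["im"][120:300,150:430],None,fx=2.8,fy=2.8))
    if n=="wrist": save("w5.png",C["im"])
E
```

```text
scene
140 284 [array([ 0.6422, -0.1318]), np.float64(0.0238)] 0.1545
115 361 [array([ 0.6502, -0.0333]), np.float64(0.0279)] 0.1293
90 206 [array([0.6195, 0.0499]), np.float64(0.0217)] 0.1043
65 397 [array([0.6147, 0.1477]), np.float64(0.0297)] 0.0796
oil 94 [array([0.5899, 0.2418]), np.float64(0.0129)] 0.202
mill 111 [array([ 0.6651, -0.2318]), np.float64(0.0165)] 0.1715
side
140 267 [array([ 0.6386, -0.1342]), np.float64(0.0235)] 0.1547
115 254 [array([ 0.6464, -0.0371]), np.float64(0.0256)] 0.1297
90 137 [array([0.6168, 0.0448]), np.float64(0.0204)] 0.1048
65 217 [array([0.6115, 0.1438]), np.float64(0.029)] 0.0797
oil 39 [array([0.5881, 0.2383]), np.float64(0.0132)] 0.2005
mill 127 [array([ 0.6616, -0.2351]), np.float64(0.0158)] 0.1715
wrist
140 1693 [array([ 0.6409, -0.1343]), np.float64(0.0241)] 0.154
115 2485 [array([ 0.648 , -0.0355]), np.float64(0.0272)] 0.1292
90 272 [array([0.618 , 0.0364]), np.float64(0.0164)] 0.1034
65 none
oil none
mill 277 [array([ 0.6635, -0.2315]), np.float64(0.0157)] 0.171
```

View pics/s2.png

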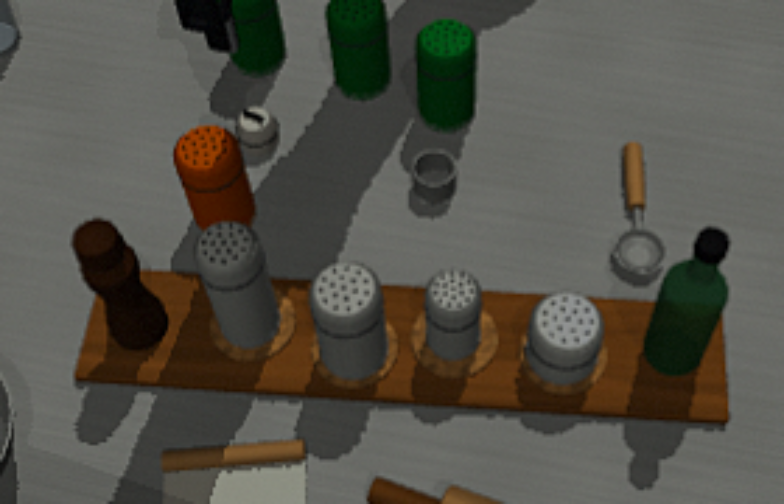

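View pics/w5.png

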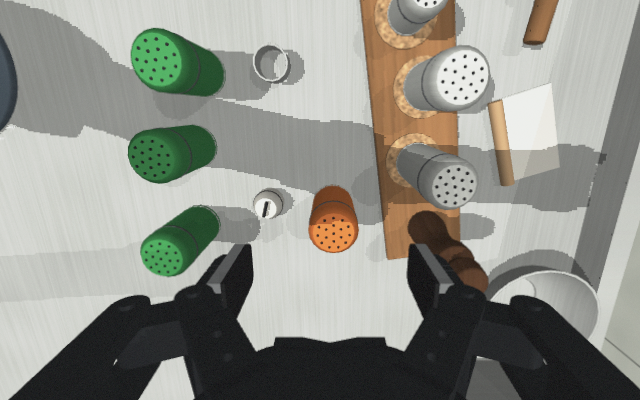

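Both pictures show the four steel shakers upright and centred on their mats, in falling height from the mill at (135,290) to the bottle at (685,310). The mill and bottle have not moved, and the gripper is clear. I'm handing in.

```bash
python3 -c "
from rig import r
print(r.finish_job())"
```

```text
the job is handed in; nothing more can be done
None
```

I've handed in the job: all four shakers stand upright, each within about 3 mm of its mat's centre by my camera measurements, tallest by the pepper mill and shortest by the oil bottle; the mill and bottle did not move, though the hand-in returned no verdict.

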